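# Hang the lift-off door of the glaze cupboard

## Robot

A 7-joint arm with a two-finger parallel gripper is mounted at the origin on the work surface. World frame = base frame: x ahead of the robot, y to its left, z up, the work surface at z = 0. Lengths are in m, angles in rad, forces in N, time in s.
With the tool pointing down it reaches from about 0.35 to 0.9 m from the base axis. Payload 19.9 kg.
Tool frame: the origin (TCP) lies at the very end of the fingers, on their centre line; the grasp point (between the pads) lies 19 mm behind it; z points along the fingers, y is the direction in which the jaws open and shut (so a half turn about z gives the same grasp; the last joint's range is limited). The gripper opens to 94 mm and grips with 3 to 60 N. Pads are 16 mm wide; open, the fingers measure 119 mm over their backs; the gripper's body (75 mm by 177 mm) begins 78 mm behind the grasp point.
Start: joints at [1.139, 0.417, -0.01, 1.614, 0.005, 1.111, -0.053], TCP at [0.237, -0.578, 0.175] pointing down, gripper open.
Joint ranges: [-2.81, 2.81], [-0.39, 2.02], [-1.27, 1.25], [0.06, 2.57], [-1.19, 4.33], [0.19, 2], [-2.82, 2.82]. Speed limits (rad/s): [1.89, 1.89, 2.39, 2.39, 3.01, 3.01, 3.01].

## Interface

Orientations are given as a rotation vector (axis times angle).
In Python, from workcell import * gives the robot as it stands.
- The arm moves only by the tool servo_tool, never from a script. Its argument "plan" is a list of rows, each a list of 2 entries, a list of its own where there are three numbers: the shift along the tool's x, y, z in cm, then the turn, a rotation vector about the tool's x, y, z in degrees. In form: [[[dx, dy, dz], [ax, ay, az]], ...]. A call has 1 to 8 rows; each row is the pose to reach, as a shift and turn from the pose commanded when the call began, along the tool's axes at that moment; what a row does not reach only later rows make up. A row lasts 1/8 s, in which the tool goes at most 62.5 mm and 10.7 degrees, less where a joint would pass 70% of its speed; a pose out of reach is approached as far as the arm can. A call with a gripper value outside its range is refused whole. "grip" is the opening, from 0 (shut) to 1 (fully open), set as the call begins (left out, the last holds). The fingers move at their own pace and stop on an object; "force" is the grip in N (left out, the last holds). Time passes only in rows, so rows that repeat a pose let the fingers close. It gives the time, the measured TCP pose, the force and the opening at its end, in the units of the state.
- get_obs(): the state, without advancing time (a new reading comes with each control period).
- grab_frame(name): name is "scene" or "top"; returns a dict with "frame" (420x560x3 uint8, blue, green, red), "fov_y" (degrees; the focal length in pixels is half the picture's height over the tangent of half this angle, whatever the lens; pixels are square), "cx", "cy" (the principal point, pixels), "k1" (the pictures are not rectified: a ray, as slopes to the right and down, at radius r is drawn at 1 + k1 r^2 times it, then the intrinsics apply), "R" (3x3) and "t" (3): a world point X has camera coordinates R X + t. Camera axes: x right, y down, z forward; pixel columns grow to the right and rows downward; lengths in m; the calibration is good to about 2 mm. A picture is of the moment at which its call begins. There is no depth.
- close_job(): hands the job in, once; it reports no verdict.
The state is a dict: "clock": time; "joints": joint angles; "joint_vel": joint speeds; "tau": joint torques, N m; "eef_pos": TCP position; "ee_rot": TCP orientation; "contact_force": force on the tool from outside, world axes, zero at the start; "torque": the same for the moment, N m; "finger_gap": opening from 0.0 (shut) to 1.0 (fully open).
Only numpy, scipy, OpenCV 4.12 (cv2) and the standard library are available. Lean on these libraries where they do the work, as an engineer would, in place of code of your own. Each camera call takes 0.05 s, during which the arm holds its last target. There are 200 camera calls.

## Task

The little blue glaze cupboard in the pottery workshop is missing its door. Lift the blue door out of the wooden rack and lower it, without dropping it, so that both of its hinge knuckles sit fully down on the two brass pins of the cupboard; leave the door hanging there by itself, swung to any angle. Leave the red door standing in its rack.

Things in the scene. Friction and masses are not known exactly. Their poses are not given: they have to be found in the camera images.
- blue_door: Loose blue door, 0.25-0.5 kg, upright in the rack. Origin: hinge axis, underside of lower knuckle. z up; y along the leaf, hinge to free edge. Leaf: x -8..8, y 26..186, z -15..165 mm; balance at y 100: pinch the top edge there from above. Two steel ring knuckles on the axis, 34 mm outside, bore 24, 20 high, undersides z 0 and 130. In the rack, origin 27 above bench.
- cupboard: Fixed blue cupboard, 225 mm tall. Origin: on the bench under the axis of both brass pins; y points out of its open front (face y -45, x -205..20). Pins 30 high, 20 thick, tapered to 6, on 12 mm brackets, tops 45 and 175 above bench. Lower knuckle cannot pass the upper bracket: come in sideways, door origin 80..135 up, then down to 45. Roomiest: door square out, its y along this y.
- rack: Fixed light wooden rack, 170 x 130 mm, two upright slots 90 mm apart (at x -45 and 45), leaf along y. Origin: centre of its underside on the bench. Slot walls rise to 52 mm above the bench: lift a door 45 mm to clear them. Doors stand with the hinge side to -y: carry the door off that way, clear of the other.
- red_door: Bystander: a loose red door of the same shape, size, origin and axes as the blue one, in the other slot of the rack; leave it there.
Mind the look-alikes: they are no part of the job. Of the things that look like the blue_door, the smaller one is meant.

How it is judged:
By the outcome, as a careful person would: the job done as asked, in the order asked, and still so for the second after the job is handed in, with the robot touching nothing.
It also fails if it takes over 45 s, if anything falls off the work surface, if the arm or the gripper's body presses on something with over 40 N, if the wrist force passes 120 N, or if a joint passes its speed limit or range.

## Working session

There is one attempt and no reset: what is moved stays moved. The work goes in short steps, Python scripts to look and compute and a tool call to move; the robot and the scene stay as the last step left them, time stands still between calls to the robot, and variables do not carry over. Pictures are saved under pics/ and viewed, about 8 in all and at most 12, crops included, and the job is handed in when it is done.

Besides the shell and the picture viewer there is one more tool, called after "Emit:" in YAML: its name, and indented under it one key for each argument. servo_tool: Moves the arm, as the interface text tells. Its arguments: {"type":"object","properties":{"plan":{"type":"array","items":{"type":"array"}},"grip":{"type":"number"},"force":{"type":"number"}},"required":["plan"]}

```bash
mkdir -p pics
cat > h.py <<'E'
from workcell import *
import numpy as np, cv2
from scipy.spatial.transform import Rotation as Ro
def K(g):
    f=210/np.tan(np.radians(g["fov_y"])/2); return f
def ray(g,u,v):
    f=K(g); a=np.array([(u-g["cx"])/f,(v-g["cy"])/f]); b=a.copy()
    for _ in range(20): b=a/(1+g["k1"]*(b@b))
    R=np.array(g["R"]);t=np.array(g["t"])
    return -R.T@t, R.T@np.array([b[0],b[1],1])
def onz(g,u,v,z):
    c,d=ray(g,u,v); return c+d*(z-c[2])/d[2]
def proj(g,X):
    p=np.array(g["R"])@np.array(X)+np.array(g["t"]); b=p[:2]/p[2]; b=b*(1+g["k1"]*(b@b)); f=K(g)
    return np.array([g["cx"]+f*b[0],g["cy"]+f*b[1]])
def tri(g1,p1,g2,p2):
    c1,d1=ray(g1,*p1);c2,d2=ray(g2,*p2);d1=d1/np.linalg.norm(d1);d2=d2/np.linalg.norm(d2)
    s=np.linalg.lstsq(np.c_[d1,-d2],c2-c1,rcond=None)[0]
    a=c1+d1*s[0];b=c2+d2*s[1]; return (a+b)/2,np.linalg.norm(a-b)
E
python3 - <<'E'
from h import *
import pickle
print(get_obs())
for n in("scene","top"):
    g=grab_frame(n); cv2.imwrite(f"pics/{n}0.png",g["frame"]); pickle.dump(g,open(n+"0.pkl","wb"))
    print(n,{k:v for k,v in g.items() if k!="frame"})
E
```

```text
{'clock': 0.0, 'joints': array([ 1.13953638,  0.41797478, -0.01030991,  1.61409322,  0.00467413,
        1.11067924, -0.05301   ]), 'joint_vel': array([ 0.00057209,  0.00045448,  0.00037311,  0.00098487,  0.00149099,
       -0.00024242, -0.00027427]), 'tau': array([-3.42330159e-04, -8.51256609e+01,  6.38184752e-01, -4.25994515e+01,
       -4.89347312e-02,  1.85407087e-02,  1.23515201e-04]), 'eef_pos': array([ 0.23733968, -0.57778772,  0.17395878]), 'ee_rot': array([-3.08105236e+00, -6.08142201e-01,  4.36821759e-04]), 'contact_force': array([ 1.10248006, -0.06928378, -0.36108985]), 'torque': array([ 0.01135945,  0.01352173, -0.02372229]), 'finger_gap': 0.996131968264595}
scene {'fov_y': 56.128468541789054, 'cx': 276.2646341793947, 'cy': 211.38296413922976, 'k1': -0.0769675111731263, 'R': array([[-8.57035187e-01,  5.15257601e-01,  5.41946066e-04],
       [ 3.94619346e-01,  6.57051464e-01, -6.42307516e-01],
       [-3.31309916e-01, -5.50266279e-01, -7.66446842e-01]]), 't': array([ 0.45308491, -0.14177718,  1.04898152])}
top {'fov_y': 43.90699585890133, 'cx': 272.2470776024337, 'cy': 211.80468192230958, 'k1': -0.030827962805030494, 'R': array([[ 0.01989739, -0.99978731,  0.00542501],
       [-0.99106474, -0.020439  , -0.13180639],
       [ 0.13188924, -0.00275394, -0.99126063]]), 't': array([-0.00721153,  0.53593107,  0.87980151])}
```

View pics/scene0.png

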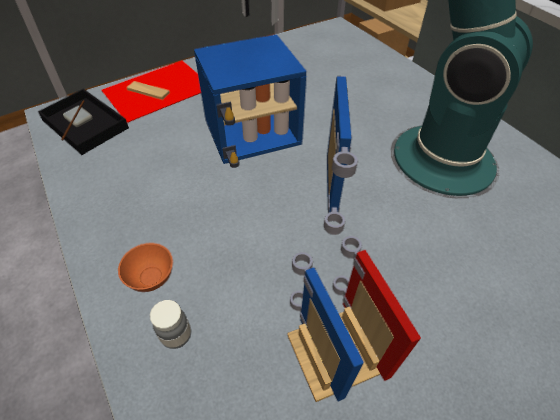

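View pics/top0.png

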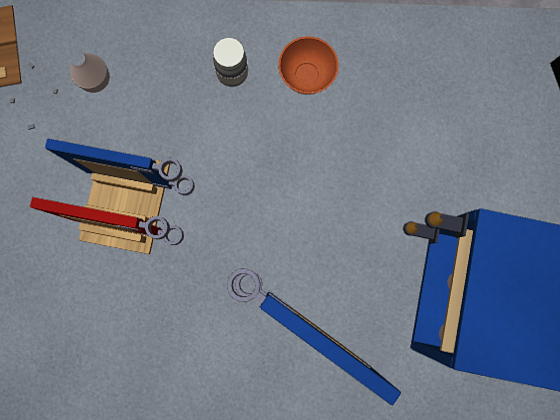

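The scene view shows a blue door in the rack (330,335), a red one beside it (385,315), and a free-standing blue door (340,140); the cupboard's pins are at (228,112) and (233,157). In the top view these are blue (110,155), red (95,215), free-standing (330,350), and pins (433,219) and (410,228).

Things that could be taken for the blue door:
- Blue in the rack, at top (110,155).
- Larger free-standing blue, at top (330,350).
- Red, at top (95,215).

I choose the rack one, because it is smaller and stands in the rack. Next I'll check it in a close crop.

Run:
```python
from h import *
import pickle
t=pickle.load(open("top0.pkl","rb"));s=pickle.load(open("scene0.pkl","rb"))
F=t["frame"];G=s["frame"]
a=cv2.resize(F[125:265,20:200],None,fx=4.4,fy=4.4,interpolation=cv2.INTER_CUBIC)[:600,:800]
cv2.imwrite("pics/c1.png",a)
b=cv2.resize(F[195:250,390:490],None,fx=4,fy=4,interpolation=cv2.INTER_CUBIC)
c=cv2.resize(G[90:180,200:300],None,fx=4,fy=4,interpolation=cv2.INTER_CUBIC)
d=np.zeros((360,800,3),np.uint8); d[:220,:400]=b; d[:360,400:800]=c
cv2.imwrite("pics/c2.png",d)
hsv=cv2.cvtColor(F,cv2.COLOR_BGR2HSV)
m=cv2.inRange(hsv,(100,150,60),(125,255,255)); 
cs,_=cv2.findContours(m,cv2.RETR_EXTERNAL,cv2.CHAIN_APPROX_SIMPLE)
for q in cs:
    if cv2.contourArea(q)>100: print(cv2.contourArea(q),cv2.boundingRect(q),cv2.approxPolyDP(q,2.5,True)[:,0].tolist())
```

```text
2497.0 (260, 295, 141, 110) [[260, 306], [390, 404], [400, 393], [269, 295]]
2724.5 (413, 234, 45, 113) [[439, 234], [437, 242], [429, 245], [413, 342], [440, 344], [438, 330], [444, 320], [448, 296], [446, 280], [452, 271], [457, 240]]
15294.5 (454, 209, 106, 182) [[479, 209], [454, 368], [559, 390], [559, 225]]
982.5 (45, 139, 106, 30) [[45, 146], [147, 168], [149, 158], [47, 139]]
```

View pics/c1.png

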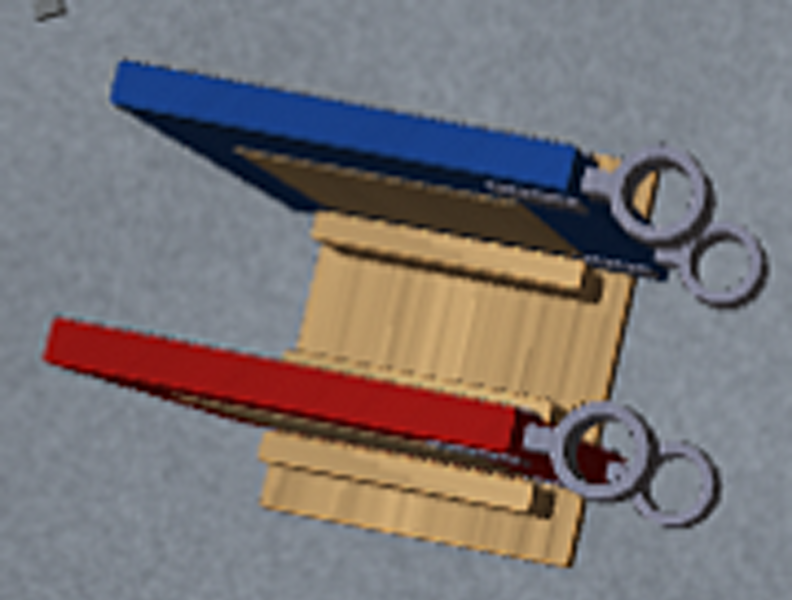

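View pics/c2.png

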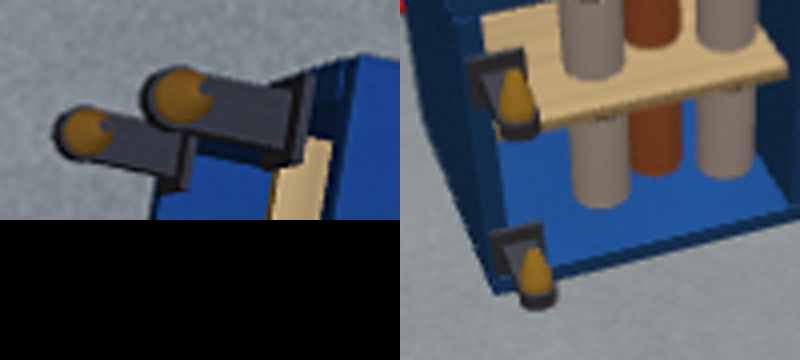

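The crop shows the blue door standing in the rack, top edge from crop (116,83) to (575,172), upper knuckle at (663,195) and lower at (727,266). It is shorter than the free-standing one. The pin crop shows the upper pin tip at about top-view pixel (441,217) and the lower at about (416,226). In the scene view they are at (228,107) and (233,152).

Run:
```python
from h import *
import pickle
t=pickle.load(open("top0.pkl","rb"));s=pickle.load(open("scene0.pkl","rb"))
print("cam",-np.array(t["R"]).T@t["t"],-np.array(s["R"]).T@s["t"])
for n,a,b in(("up",(441,217),(228.4,107)),("lo",(416,226.5),(233.5,152.5))):
    print(n,*tri(t,a,s,b))
o=lambda x,y:(x/4.4+20,y/4.4+125)
C=[onz(t,*o(*p),.192) for p in((120,62),(112,104),(580,150),(570,195))]
for c in C: print(c.round(4))
far=(C[0]+C[1])/2; near=(C[2]+C[3])/2
L=np.linalg.norm(far-near); d=(far-near)/L; print("len",L,"ang",np.degrees(np.arctan2(d[1],d[0])))
k1=onz(t,*o(663,195),.177);k0=onz(t,*o(727,266),.047)
print("knuckles",k1,k0)
O=near-d*.026; print("origin from edge",O, "grasp",near+d*.074)
for q in([(260,306),(269,295)],[(390,404),(400,393)]): print("free",[onz(t,*p,.2).round(3) for p in q])
# cupboard face direction: top front edge at z=.225
a=onz(t,479,209,.225);b=onz(t,454,368,.225);e=(b-a);print("cup edge",a,b,np.linalg.norm(e),np.degrees(np.arctan2(e[1],e[0])))
```

```text
cam [0.41524953 0.00616681 0.94279087] [0.79179571 0.43691862 0.71267847]
up [ 0.50971446 -0.23705698  0.20500259] 0.0028457312549224883
lo [ 0.50941939 -0.23765459  0.0727768 ] 0.003951014759371193
[0.6173 0.3408 0.192 ]
[0.6027 0.3424 0.192 ]
[0.5899 0.1832 0.192 ]
[0.5744 0.1858 0.192 ]
len 0.15957534842451426 ang 79.94289655948685
knuckles [0.57825909 0.15759328 0.177     ] [0.5777157 0.1565403 0.047    ]
origin from edge [0.5776253  0.15887725 0.192     ] grasp [0.59508826 0.25734067 0.192     ]
free [array([0.38 , 0.019, 0.2  ]), array([0.396, 0.006, 0.2  ])]
free [array([ 0.25 , -0.164,  0.2  ]), array([ 0.265, -0.178,  0.2  ])]
cup edge [ 0.52068751 -0.28531453  0.225     ] [ 0.30349467 -0.24494543  0.225     ] 0.22091263947474296 169.47072706197918
```

Triangulation puts the pin tips at about z 205 and 75 mm, so the knuckles seat at origin height 45 mm. The pin axis is near (0.5095, -0.237). The door heading (80°) already matches the cupboard's y (about 79.5°).

```bash
cat >> h.py <<'E'
def rel(pos,yaw_deg=-10.3):
    """shift (cm) and turn (deg) in current tool axes to tool pointing down, tool y at yaw"""
    o=get_obs(); R0=Ro.from_rotvec(o["ee_rot"])
    a=np.radians(yaw_deg); y=np.array([np.cos(a),np.sin(a),0]); z=np.array([0,0,-1.]); 
    Rt=Ro.from_matrix(np.c_[np.cross(y,z),y,z])
    return (R0.inv().apply(np.array(pos)-o["eef_pos"])*100).round(2).tolist(), (R0.inv()*Rt).as_rotvec(degrees=True).round(1).tolist()
E
python3 -c "
from h import *
print(rel((.237,-.578,.36))); print(rel((.595,.257,.36)))"
```

```text
([-0.04, -0.01, -18.6], [-0.1, -0.0, -57.4])
([64.8, -63.65, -18.54], [-0.1, -0.0, -57.4])
```

Emit:
servo_tool:
  plan:
    - [[0,0,-6],[0,0,0]]
    - [[0,0,-12],[0,0,0]]
    - [[0,0,-18.5],[0,0,-10]]
    - [[10,-10,-18.5],[0,0,-20]]
    - [[20,-20,-18.5],[0,0,-30]]
    - [[30,-30,-18.5],[0,0,-40]]
    - [[40,-40,-18.5],[0,0,-50]]
    - [[40,-40,-18.5],[0,0,-57.4]]
  grip: 1

```text
clock: 1.1
eef_pos: [0.3582, -0.2877, 0.3589]
ee_rot: [-2.406, -2.02, 0.001]
contact_force: [1.0, -0.9, 0.6]
finger_gap: 0.998
```

```bash
python3 -c "
from h import *
print(rel((.595,.257,.30)))"
```

```text
([57.75, 13.88, 5.87], [-0.0, 0.0, 0.3])
```

Emit:
servo_tool:
  plan:
    - [[6,1.4,0],[0,0,0]]
    - [[12,2.8,0],[0,0,0]]
    - [[18,4.2,0],[0,0,0]]
    - [[24,5.6,0],[0,0,0]]
    - [[30,7,0],[0,0,0]]
    - [[36,8.4,0],[0,0,0]]
    - [[40,9.8,0],[0,0,0]]
    - [[40,9.8,0],[0,0,0]]

```text
clock: 2.1
eef_pos: [0.5258, 0.0893, 0.3583]
ee_rot: [-2.405, -2.018, 0.0]
contact_force: [-0.2, 0.3, 0.5]
finger_gap: 0.999
```

```bash
python3 -c "
from h import *
print(get_obs()['eef_pos'],rel((.595,.257,.27)))"
```

```text
[0.52584753 0.0892697  0.35828929] ([17.71, 3.91, 8.85], [-0.1, -0.1, 0.3])
```

Emit:
servo_tool:
  plan:
    - [[6,1.3,0],[0,0,0.3]]
    - [[12,2.6,0],[0,0,0.3]]
    - [[17.7,3.9,0],[0,0,0.3]]
    - [[17.7,3.9,3],[0,0,0.3]]
    - [[17.7,3.9,6],[0,0,0.3]]
    - [[17.7,3.9,8.8],[0,0,0.3]]
    - [[17.7,3.9,8.8],[0,0,0.3]]
    - [[17.7,3.9,8.8],[0,0,0.3]]

```text
clock: 3.1
eef_pos: [0.596, 0.2533, 0.2723]
ee_rot: [2.417, 2.007, 0.001]
contact_force: [-0.1, -0.0, -0.1]
finger_gap: 0.998
```

Run:
```python
from h import *
print(get_obs()['eef_pos'],rel((.595,.257,.157)))
a=grab_frame("scene")["frame"];b=grab_frame("top")["frame"]
cv2.imwrite("pics/p5.png",np.hstack([cv2.resize(a[130:420,200:480],(400,414)),cv2.resize(b[60:350,0:280],(400,414))]))
```

```text
[0.59596198 0.25329115 0.27226559] ([0.34, -0.17, 11.53], [0.0, -0.0, -0.3])
```

View pics/p5.png

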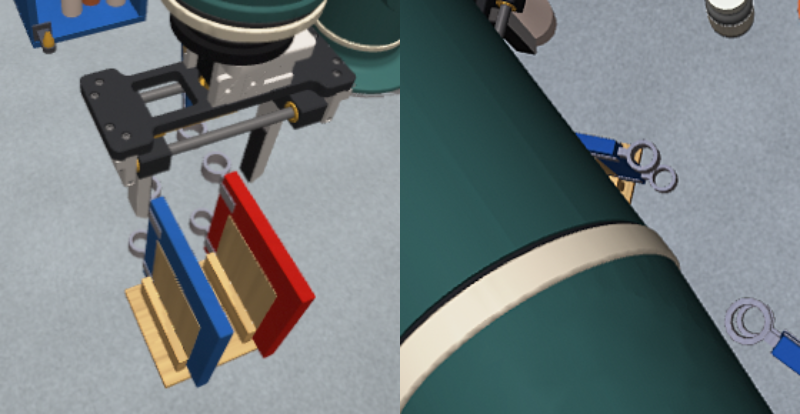

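The scene view shows the open fingers above the blue door at crop (140,200) and (262,150), with the red door to the right. I'll partly close the jaws for more room beside the red door, then descend.

Emit:
servo_tool:
  plan:
    - [[0.3,-0.1,0],[0,0,0]]
    - [[0.3,-0.1,0],[0,0,0]]
    - [[0.3,-0.1,3],[0,0,0]]
    - [[0.3,-0.1,6],[0,0,0]]
    - [[0.3,-0.1,8],[0,0,0]]
    - [[0.3,-0.1,10],[0,0,0]]
    - [[0.3,-0.1,11.5],[0,0,0]]
    - [[0.3,-0.1,11.5],[0,0,0]]
  grip: 0.6

```text
clock: 4.2
eef_pos: [0.5948, 0.2566, 0.1552]
ee_rot: [-2.416, -2.007, 0.002]
contact_force: [-0.7, -0.1, 0.4]
finger_gap: 0.6
```

Run:
```python
from h import *
print(get_obs()['eef_pos'],rel((.595,.257,.157)))
a=grab_frame("scene")["frame"]
cv2.imwrite("pics/p6.png",cv2.resize(a[200:420,240:460],(600,600),interpolation=cv2.INTER_CUBIC))
```

```text
[0.59479313 0.25656365 0.15517075] ([0.05, 0.01, -0.18], [-0.1, 0.0, -0.3])
```

View pics/p6.png

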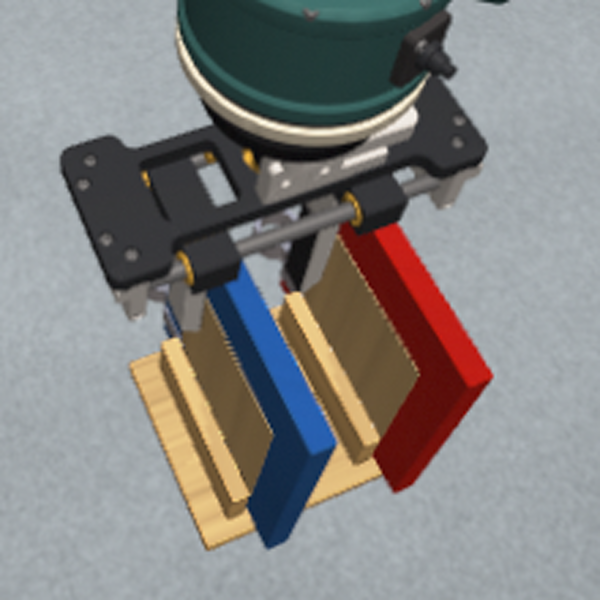

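The fingers straddle only the blue door, one at (190,300) and one at (310,250), both clear of the red door. Now I close the jaws.

Emit:
servo_tool:
  plan:
    - [[0,0,0],[0,0,0]]
    - [[0,0,0],[0,0,0]]
    - [[0,0,0],[0,0,0]]
    - [[0,0,0],[0,0,0]]
    - [[0,0,0],[0,0,0]]
    - [[0,0,0],[0,0,0]]
    - [[0,0,-0.5],[0,0,0]]
    - [[0,0,-1],[0,0,0]]
  grip: 0
  force: 45

```text
clock: 5.25
eef_pos: [0.5951, 0.2567, 0.1663]
ee_rot: [-2.416, -2.007, 0.0]
contact_force: [0.2, 0.7, -3.2]
finger_gap: 0.161
```

Emit:
servo_tool:
  plan:
    - [[0,0,-1],[0,0,0]]
    - [[0,0,-2],[0,0,0]]
    - [[0,0,-3],[0,0,0]]
    - [[0,0,-4],[0,0,0]]
    - [[0,0,-5],[0,0,0]]
    - [[0,0,-6.5],[0,0,0]]
    - [[0,0,-7.2],[0,0,0]]
    - [[0,0,-7.2],[0,0,0]]

```text
clock: 6.25
eef_pos: [0.5953, 0.2568, 0.2386]
ee_rot: [2.416, 2.007, 0.001]
contact_force: [0.3, -0.4, -3.0]
finger_gap: 0.16
```

Run:
```python
from h import *
o=get_obs();print(o['eef_pos'],o['torque'],rel((.527,-.139,.235)))
import pickle
o=lambda x,y:(x/4.4+20,y/4.4+125)
a=grab_frame("scene");b=grab_frame("top"); pickle.dump((a,b),open("lift.pkl","wb"))
cv2.imwrite("pics/p7.png",np.hstack([cv2.resize(a["frame"][130:420,200:480],(400,414)),cv2.resize(b["frame"][60:350,0:280],(400,414))]))
```

```text
[0.59530923 0.25684707 0.2385586 ] [-0.0066431  -0.00476273  0.04092388] ([-40.17, 0.55, 0.34], [0.0, -0.0, -0.3])
```

View pics/p7.png

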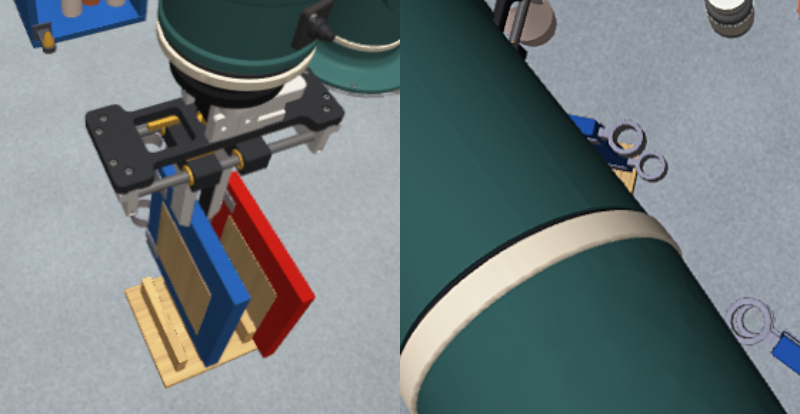

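The door is lifted and level at about 110 mm origin height, clear of the slots, and the red door still stands. I'll carry it along its -y.

Emit:
servo_tool:
  plan:
    - [[-2,0,0],[0,0,0]]
    - [[-6,0,0],[0,0,0]]
    - [[-11,0,0],[0,0,0]]
    - [[-16,0,0],[0,0,0]]
    - [[-21,0.2,0],[0,0,0]]
    - [[-25,0.3,0],[0,0,0]]
    - [[-29,0.4,0],[0,0,0]]
    - [[-32,0.5,0],[0,0,0]]

```text
clock: 7.35
eef_pos: [0.5407, -0.0607, 0.2376]
ee_rot: [-2.418, -2.006, 0.001]
contact_force: [1.0, 0.5, -2.5]
finger_gap: 0.162
```

Emit:
servo_tool:
  plan:
    - [[-2,0,0],[0,0,0]]
    - [[-3,0,0],[0,0,0]]
    - [[-3,0,0],[0,0,0]]
    - [[-3,0,0],[0,0,0]]

```text
clock: 7.85
eef_pos: [0.536, -0.0872, 0.238]
ee_rot: [-2.415, -2.009, -0.0]
contact_force: [-0.1, 0.3, -2.6]
finger_gap: 0.159
```

Run:
```python
from h import *
import pickle
o=get_obs();print(o['clock'],o['eef_pos'],rel((.527,-.139,.235)))
a=grab_frame("scene");b=grab_frame("top"); pickle.dump((a,b),open("near.pkl","wb"))
A=cv2.resize(a["frame"][60:180,190:310],(400,400),interpolation=cv2.INTER_CUBIC)
B=cv2.resize(b["frame"][160:280,360:480],(400,400),interpolation=cv2.INTER_CUBIC)
cv2.imwrite("pics/p8.png",np.hstack([A,B]))
```

```text
7.85 [ 0.53599461 -0.08718383  0.2379825 ] ([-5.26, 0.06, 0.3], [-0.0, -0.0, -0.2])
```

View pics/p8.png

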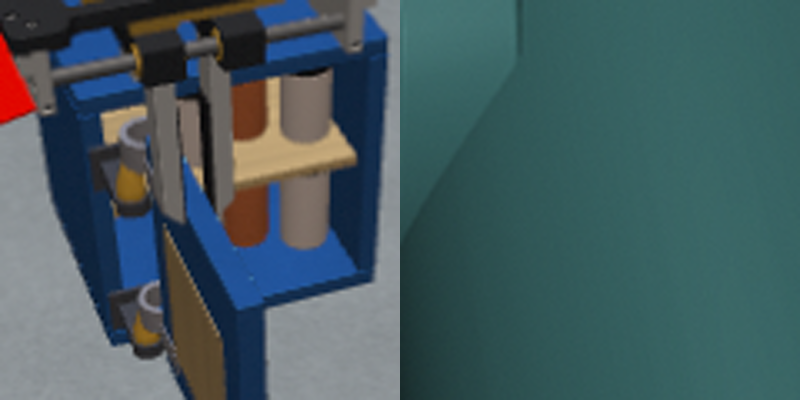

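The scene view shows the door short of the pins, with its knuckles at crop (140,135) and (155,298), just in front of the upper and lower pins. The arm hides the top view. I'll sharpen the pin and knuckle estimates with brass masks.

Run:
```python
from h import *
import pickle
t=pickle.load(open("top0.pkl","rb"));s=pickle.load(open("scene0.pkl","rb"))
for n,g,(x0,y0,x1,y1) in(("top",t,(395,200,470,245)),("scene",s,(215,90,250,172))):
    h=cv2.cvtColor(g["frame"],cv2.COLOR_BGR2HSV)
    m=cv2.inRange(h,(8,140,60),(28,255,255)); k=np.zeros_like(m);k[y0:y1,x0:x1]=m[y0:y1,x0:x1]
    nb,l,st,ce=cv2.connectedComponentsWithStats(k)
    for i in range(1,nb):
        if st[i,4]<20: continue
        z=.19 if (n=="scene" and ce[i,1]<135) or (n=="top" and ce[i,0]>425) else .06
        # bulk of brass is low on the cone
        print(n,st[i],ce[i].round(2),"on z",z-.003,onz(g,*ce[i],z-.003).round(4))
        if n=="scene":
            r=np.where((l==i).any(1))[0]
            for y in r[:3]: print("   row",y,np.where(l[y]==i)[0][[0,-1]])
        else:
            for x in range(st[i,0]+st[i,2]-3,st[i,0]+st[i,2]): print("   col",x,np.where(l[:,x]==i)[0][[0,-1]])
    for P in((.5095,-.237,.205),(.5095,-.237,.175),(.5095,-.237,.075),(.5095,-.237,.045)): print(n,P,proj(g,P).round(1))
```

```text
top [429 213  14  13 136] [434.99 218.97] on z 0.187 [ 0.5101 -0.235   0.187 ]
   col 440 [214 223]
   col 441 [219 223]
   col 442 [219 221]
top [406 222  12  11  91] [411.38 227.53] on z 0.056999999999999995 [ 0.5108 -0.2354  0.057 ]
   col 415 [223 232]
   col 416 [224 231]
   col 417 [228 229]
top (0.5095, -0.237, 0.205) [440.4 217.9]
top (0.5095, -0.237, 0.175) [433.8 220.4]
top (0.5095, -0.237, 0.075) [415.3 227.2]
top (0.5095, -0.237, 0.045) [410.5 229. ]
scene [225 107   9  13  84] [228.57 113.92] on z 0.187 [ 0.51  -0.236  0.187]
   row 107 [229 229]
   row 108 [227 230]
   row 109 [226 230]
scene [230 152   8  12  67] [233.43 157.88] on z 0.056999999999999995 [ 0.5102 -0.235   0.057 ]
   row 152 [232 234]
   row 153 [232 234]
   row 154 [231 235]
scene (0.5095, -0.237, 0.205) [227.9 106.8]
scene (0.5095, -0.237, 0.175) [229.1 118. ]
scene (0.5095, -0.237, 0.075) [232.7 151.8]
scene (0.5095, -0.237, 0.045) [233.7 160.9]
```

```bash
python3 -c "
from h import *
print(rel((.527,-.1374,.238)))"
```

```text
([-5.09, 0.03, -0.0], [-0.0, -0.0, -0.2])
```

Emit:
servo_tool:
  plan:
    - [[-1.5,0,0],[0,0,0]]
    - [[-3,0,0],[0,0,0]]
    - [[-4.2,0,0],[0,0,0]]
    - [[-5.1,0,0],[0,0,0]]
    - [[-5.1,0,0],[0,0,0]]
    - [[-5.1,0,0],[0,0,0]]
    - [[-5.1,0,2.3],[0,0,0]]
    - [[-5.1,0,2.3],[0,0,0]]

```text
clock: 8.95
eef_pos: [0.5258, -0.1378, 0.214]
ee_rot: [-2.414, -2.007, 0.002]
contact_force: [0.5, 0.1, -2.8]
finger_gap: 0.16
```

Run:
```python
from h import *
import pickle
o=get_obs();print(o['clock'],o['eef_pos'],o['contact_force'],o['torque'],rel((.527,-.1374,.215)))
a=grab_frame("scene"); pickle.dump(a,open("at.pkl","wb"))
x0,y0,k=200,70,8
A=cv2.resize(a["frame"][y0:y0+75,x0:x0+50],None,fx=k,fy=k,interpolation=cv2.INTER_CUBIC); B=A.copy()
p=o["eef_pos"]; oz=p[2]-.1552+.027; K0=np.array([p[0]-.017,p[1]-.0986])
th=np.linspace(0,2*np.pi,60)
for dz,c in((150,(0,255,0)),(20,(0,255,0))):
  for r in(.017,.012):
    pts=np.array([proj(a,(K0[0]+r*np.cos(q),K0[1]+r*np.sin(q),oz+dz/1000)) for q in th])
    cv2.polylines(B,[((pts-[x0,y0]+.5)*k).astype(np.int32)],True,c,1)
for z in(.205,.075):
    cv2.circle(B,((proj(a,(.510,-.236,z))-[x0,y0]+.5)*k).astype(int).tolist(),3,(0,0,255),-1)
cv2.imwrite("pics/p9.png",np.hstack([A,B])); print(oz,A.shape)
```

```text
8.95 [ 0.52581623 -0.13776159  0.21401345] [ 0.46158387  0.10554666 -2.81771195] [-0.00971157 -0.08437531 -0.03197122] ([0.06, 0.11, -0.1], [-0.1, -0.0, -0.2])
0.08581344857330583 (600, 400, 3)
```

View pics/p9.png

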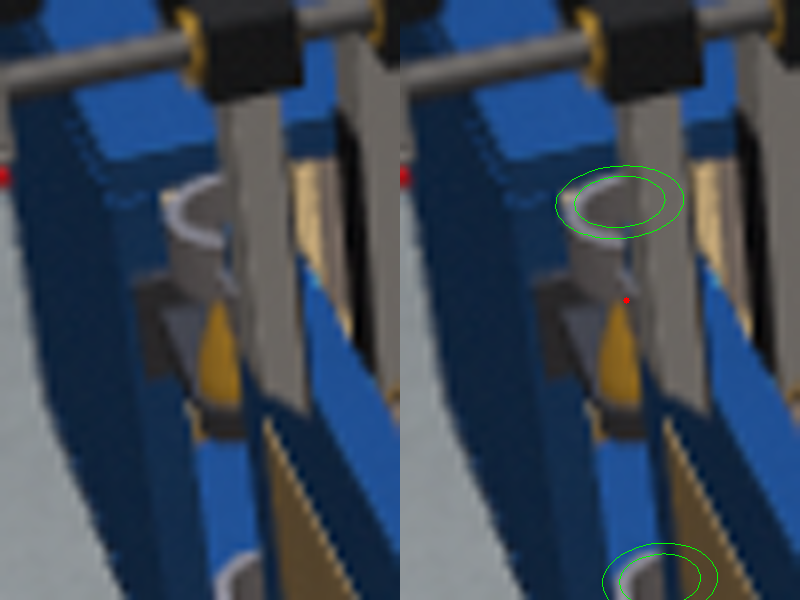

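The upper ring appears about 1 px, and the lower about 2 px, right of where I predicted them. To check for door tilt or offset I'll measure the rings in the picture taken just after the lift, where the top view sees both.

Run:
```python
import pickle,cv2,numpy as np
a,b=pickle.load(open("lift.pkl","rb"));at=pickle.load(open("near.pkl","rb"))
T=cv2.resize(b["frame"][130:190,140:190],None,fx=8,fy=8,interpolation=cv2.INTER_CUBIC)
S=cv2.resize(at["frame"][90:165,215:265],None,fx=8,fy=8,interpolation=cv2.INTER_CUBIC)
D=np.zeros((600,800,3),np.uint8);D[:480,:400]=T;D[:,400:]=S
for i in range(0,800,100): cv2.putText(D,str(i%400),(i,590),0,.4,(255,255,255),1)
cv2.imwrite("pics/p10.png",D)
```

```text
Traceback (most recent call last):
TypeError: tuple indices must be integers or slices, not str
```

Run:
```python
import pickle,cv2,numpy as np
a,b=pickle.load(open("lift.pkl","rb"));at=pickle.load(open("near.pkl","rb"))[0]
T=cv2.resize(b["frame"][130:190,140:190],None,fx=8,fy=8,interpolation=cv2.INTER_CUBIC)
S=cv2.resize(at["frame"][90:165,215:265],None,fx=8,fy=8,interpolation=cv2.INTER_CUBIC)
D=np.zeros((600,800,3),np.uint8);D[:480,:400]=T;D[:,400:]=S
for i in range(0,800,100): cv2.putText(D,str(i%400),(i,590),0,.4,(255,255,255),1)
cv2.imwrite("pics/p10.png",D)
```

```text
(no output)
```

View pics/p10.png

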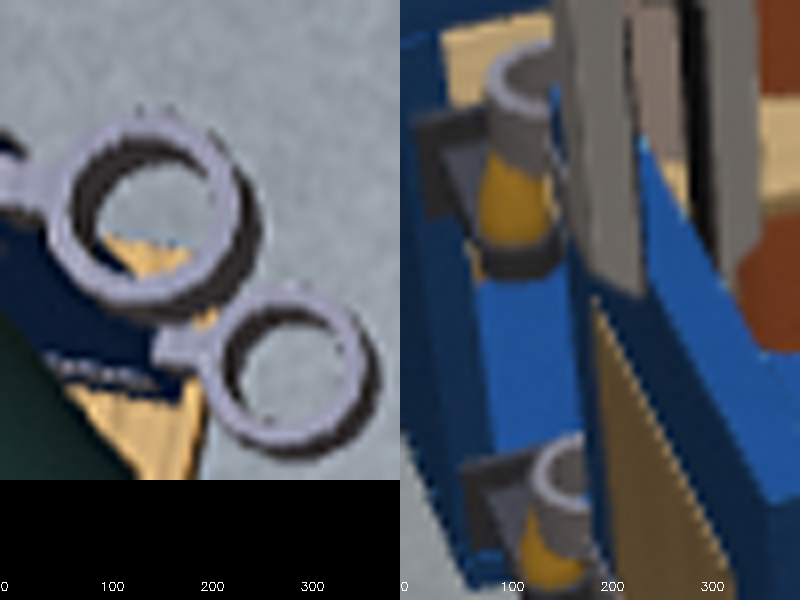

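The top part shows the rings at crop centres (143,211) upper and (286,368) lower. The near view shows their left edges at crop x≈85 and 130.

Run:
```python
from h import *
import pickle
a,b=pickle.load(open("lift.pkl","rb"));nr=pickle.load(open("near.pkl","rb"))[0];at=pickle.load(open("at.pkl","rb"))
T=np.array([.5953,.2568])
for n,p,z in(("up",(157.4,155.9),.2604),("lo",(175.25,175.5),.1304)):
    print(n,onz(b,*p,z)[:2]-T)
th=np.linspace(0,6.28,200)
def left(g,c,z): return min(proj(g,(c[0]+.017*np.cos(q),c[1]+.017*np.sin(q),z))[0] for q in th)
for n,g,p,oz,m in(("near",nr,(.53599,-.08718),.1098,(225.1,230.75)),("at",at,(.52582,-.13776),.0858,(219.9,226.6))):
    c=np.array(p)+(-.017,-.0986)
    for dz,mm,s in((.15,m[0],2.1),(.02,m[1],2.36)): print(n,dz,left(g,c,oz+dz),mm,"right shift mm",(mm-left(g,c,oz+dz))*s)
```

```text
up [-0.01679941 -0.09700158]
lo [-0.01698432 -0.0977203 ]
near 0.15 223.98685575926515 225.1 right shift mm 2.3376029055431644
near 0.02 229.66264805830733 230.75 right shift mm 2.5661505823947106
at 0.15 218.96877877731424 219.9 right shift mm 1.9555645676401043
at 0.02 224.84249776031254 226.6 right shift mm 4.147705285662393
```

Both rings have the same offset from the TCP, about (-16.9, -97.3) mm, so the door isn't tilted. The compromise TCP target is (0.528, -0.138). I'll descend in steps and watch the lateral force.

```bash
python3 -c "
from h import *
print(rel((.5282,-.1382,.190)))"
```

```text
([-0.0, 0.19, 2.5], [-0.1, -0.0, -0.2])
```

Emit:
servo_tool:
  plan:
    - [[0,0.2,0],[0,0,0]]
    - [[0,0.2,0],[0,0,0]]
    - [[0,0.2,0.4],[0,0,0]]
    - [[0,0.2,0.8],[0,0,0]]
    - [[0,0.2,1.2],[0,0,0]]
    - [[0,0.2,1.5],[0,0,0]]
    - [[0,0.2,1.5],[0,0,0]]

```text
clock: 9.88
eef_pos: [0.5284, -0.1387, 0.1998]
ee_rot: [-2.416, -2.007, 0.0]
contact_force: [-0.0, 0.7, -2.8]
finger_gap: 0.158
```

```bash
python3 -c "
from h import *
o=get_obs();print(o['eef_pos'],o['contact_force'],o['torque'],rel((.5282,-.1382,.1732)))"
```

```text
[ 0.52837632 -0.138686    0.1997723 ] [-0.04066985  0.65593524 -2.79793413] [-0.05546304 -0.05015524 -0.0151342 ] ([0.04, -0.03, 2.66], [-0.0, -0.0, -0.3])
```

Emit:
servo_tool:
  plan:
    - [[0,0,0.3],[0,0,0]]
    - [[0,0,0.6],[0,0,0]]
    - [[0,0,0.9],[0,0,0]]
    - [[0,0,1.2],[0,0,0]]
    - [[0,0,1.2],[0,0,0]]

```text
clock: 10.5
eef_pos: [0.5284, -0.1387, 0.1878]
ee_rot: [-2.416, -2.007, 0.0]
contact_force: [0.5, -1.8, -2.0]
finger_gap: 0.16
```

Run:
```python
from h import *
o=get_obs();print(o['eef_pos'],o['contact_force'],o['torque'])
a=grab_frame("scene")["frame"]
cv2.imwrite("pics/p11.png",cv2.resize(a[80:180,190:280],None,fx=6,fy=6,interpolation=cv2.INTER_CUBIC))
```

```text
[ 0.52835677 -0.13870054  0.18775512] [ 0.50523508 -1.8411094  -1.98437956] [-0.02204746 -0.06411147 -0.04064375]
```

View pics/p11.png

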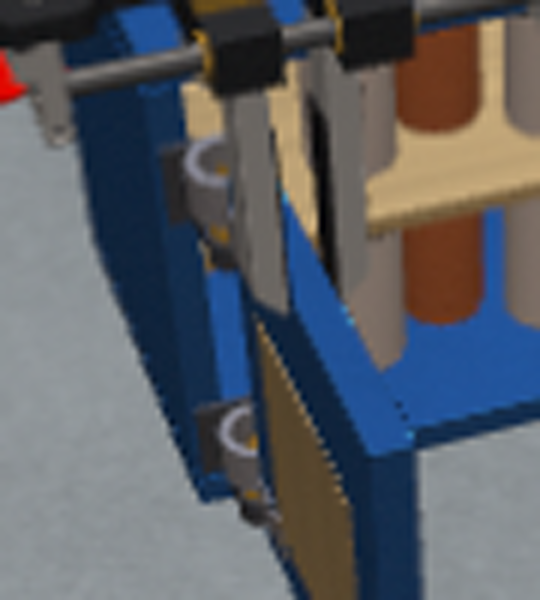

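Both rings are around their pins: brass shows inside the lower ring at (250,440) and below the upper one at (220,235). A force of -1.8 N in y says to shift slightly toward -y.

Emit:
servo_tool:
  plan:
    - [[-0.1,0,0],[0,0,0]]
    - [[-0.1,0,0],[0,0,0]]
    - [[-0.1,0,0.3],[0,0,0]]
    - [[-0.1,0,0.6],[0,0,0]]
    - [[-0.1,0,0.6],[0,0,0]]

```text
clock: 11.18
eef_pos: [0.5281, -0.1397, 0.1817]
ee_rot: [-2.416, -2.007, 0.0]
contact_force: [-0.3, 0.1, -2.8]
finger_gap: 0.163
```

```bash
python3 -c "
from h import *
o=get_obs();print(o['eef_pos'],o['contact_force'],o['torque'])"
```

```text
[ 0.52811247 -0.13971282  0.18167536] [-0.26554208  0.06354544 -2.8166931 ] [-0.10381503 -0.04558816 -0.01773267]
```

Emit:
servo_tool:
  plan:
    - [[0,0,0.2],[0,0,0]]
    - [[0,0,0.4],[0,0,0]]
    - [[0,0,0.6],[0,0,0]]
    - [[0,0,0.6],[0,0,0]]

```text
clock: 11.68
eef_pos: [0.5282, -0.1398, 0.1758]
ee_rot: [-2.416, -2.007, 0.0]
contact_force: [-0.1, -1.2, -2.2]
finger_gap: 0.159
```

```bash
python3 -c "
from h import *
o=get_obs();print(o['eef_pos'],o['contact_force'],o['torque'])"
```

```text
[ 0.52818553 -0.1397767   0.17583595] [-0.07630529 -1.23934381 -2.16962331] [-0.23309787 -0.02227389  0.02776861]
```

Emit:
servo_tool:
  plan:
    - [[-0.07,0,0],[0,0,0]]
    - [[-0.07,0,0.1],[0,0,0]]
    - [[-0.07,0,0.2],[0,0,0]]
    - [[-0.07,0,0.3],[0,0,0]]
    - [[-0.07,0,0.3],[0,0,0]]

```text
clock: 12.3
eef_pos: [0.5282, -0.1404, 0.173]
ee_rot: [-2.416, -2.007, -0.0]
contact_force: [0.5, -1.2, -2.5]
finger_gap: 0.159
```

```bash
python3 -c "
from h import *
o=get_obs();print(o['eef_pos'],o['contact_force'],o['torque'])"
```

```text
[ 0.52816937 -0.14038644  0.17295752] [ 0.47631044 -1.17326964 -2.53348306] [-0.05016071 -0.10227568 -0.00642313]
```

Emit:
servo_tool:
  plan:
    - [[-0.05,0,0.1],[0,0,0]]
    - [[-0.05,0,0.2],[0,0,0]]
    - [[-0.05,0,0.2],[0,0,0]]

```text
clock: 12.68
eef_pos: [0.529, -0.1401, 0.1718]
ee_rot: [2.415, 2.008, 0.003]
contact_force: [-0.0, 5.0, 7.4]
finger_gap: 0.159
```

```bash
python3 -c "
from h import *
o=get_obs();print(o['eef_pos'],o['contact_force'],o['torque'])"
```

```text
[ 0.52898068 -0.14008467  0.17178453] [-0.0346321   4.96016452  7.44484736] [ 1.06629831 -0.17135361 -0.08871067]
```

There is firm upward contact at the predicted seated height. I'll relieve the load and open the jaws.

Emit:
servo_tool:
  plan:
    - [[0,0,-0.1],[0,0,0]]
    - [[0,0,-0.1],[0,0,0]]

```text
clock: 12.92
eef_pos: [0.5284, -0.1407, 0.1723]
ee_rot: [2.416, 2.007, 0.001]
contact_force: [0.4, 2.2, 4.7]
finger_gap: 0.157
```

Emit:
servo_tool:
  plan:
    - [[0,0,0],[0,0,0]]
    - [[0,0,0],[0,0,0]]
    - [[0,0,0],[0,0,0]]
    - [[0,0,0],[0,0,0]]
  grip: 0.5

```text
clock: 13.42
eef_pos: [0.528, -0.141, 0.1719]
ee_rot: [-2.417, -2.007, 0.0]
contact_force: [0.3, 0.4, 0.2]
finger_gap: 0.501
```

Emit:
servo_tool:
  plan:
    - [[0,0,-2],[0,0,0]]
    - [[0,0,-5],[0,0,0]]
    - [[0,0,-10],[0,0,0]]
    - [[0,0,-15],[0,0,0]]
    - [[-6,0,-18],[0,0,0]]
    - [[-12,0,-18],[0,0,0]]
    - [[-18,0,-18],[0,0,0]]
    - [[-24,0,-18],[0,0,0]]

```text
clock: 14.42
eef_pos: [0.4833, -0.3789, 0.3521]
ee_rot: [2.417, 2.007, -0.0]
contact_force: [1.5, 0.7, 0.1]
finger_gap: 0.497
```

Emit:
servo_tool:
  plan:
    - [[-6,0,0],[0,0,0]]
    - [[-12,0,0],[0,0,0]]
    - [[-18,0,0],[0,0,0]]
    - [[-18,0,0],[0,0,0]]

```text
clock: 14.92
eef_pos: [0.4484, -0.558, 0.3496]
ee_rot: [-2.42, -1.999, 0.001]
contact_force: [0.5, 1.0, -0.9]
finger_gap: 0.499
```

Run:
```python
from h import *
import pickle
o=get_obs();print(o['clock'],o['eef_pos'],o['contact_force'])
s=grab_frame("scene");t=grab_frame("top");pickle.dump((s,t),open("fin.pkl","wb"))
A=cv2.resize(s["frame"][60:240,180:380],(400,360));B=cv2.resize(t["frame"][130:310,280:480],(400,360))
C=cv2.resize(s["frame"][90:170,205:294],(400,360),interpolation=cv2.INTER_CUBIC)[:240];D=cv2.resize(s["frame"],(320,240));D=np.hstack([D,np.zeros((240,80,3),np.uint8)])
cv2.imwrite("pics/p12.png",np.vstack([np.hstack([A,B]),np.hstack([C,D])]))
```

```text
14.925 [ 0.44842284 -0.5579744   0.34963618] [ 0.50414392  1.03215896 -0.89027164]
```

View pics/p12.png

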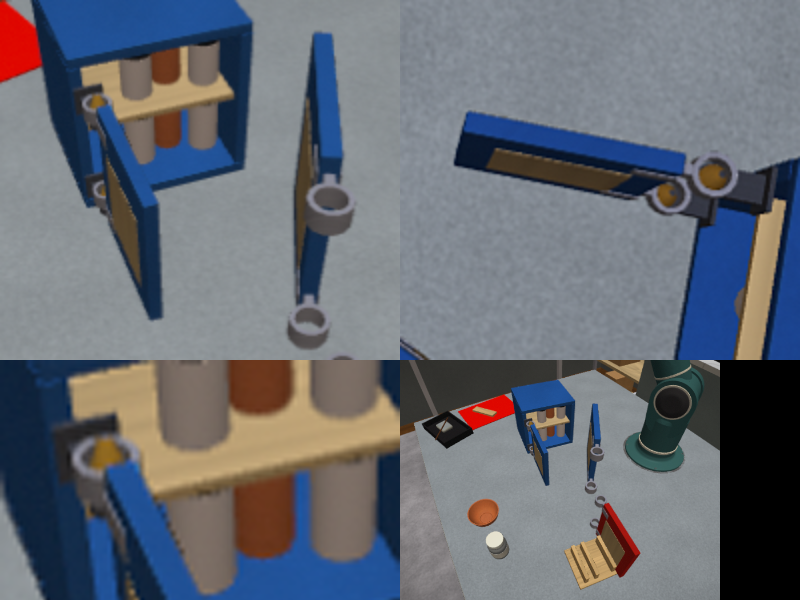

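The final view shows the door hanging, with brass visible inside both rings: top crop (712,175) and (670,195). The red door is still in its rack and the gripper is away. As a last check I'll measure the height of the leaf's top edge.

Run:
```python
from h import *
import pickle
s,t=pickle.load(open("fin.pkl","rb"))
for g,(x0,y0,x1,y1) in((t,(295,170,430,225)),(s,(225,105,265,225))):
    m=cv2.inRange(cv2.cvtColor(g["frame"],cv2.COLOR_BGR2HSV),(100,150,100),(125,255,255));k=np.zeros_like(m);k[y0:y1,x0:x1]=m[y0:y1,x0:x1]
    q=max(cv2.findContours(k,cv2.RETR_EXTERNAL,cv2.CHAIN_APPROX_NONE)[0],key=cv2.contourArea)
    print(cv2.approxPolyDP(q,1.5,True)[:,0].tolist())
d=np.array([np.cos(np.radians(80)),np.sin(np.radians(80))]);n=np.array([d[1],-d[0]])
c=np.array([.510,-.237])+.186*d
for z in(.21,.215,.22):
    print(z,[ (proj(g,[*(c+e*n),z])).round(1).tolist() for g in(t,s) for e in(.008,-.008)])
print(tri(t,(315.8,186),s,(248.5,163.5)))
```

```text
[[313, 188], [312, 195], [418, 216], [421, 215], [422, 208], [419, 206], [315, 186]]
[[229, 114], [251, 162], [257, 162], [254, 153], [264, 149], [264, 134], [258, 133], [257, 139], [250, 143], [235, 113]]
0.21 [[314.3, 186.7], [312.2, 197.5], [251.3, 160.2], [259.3, 158.1]]
0.215 [[314.6, 186.1], [312.5, 197.0], [251.2, 158.2], [259.3, 156.1]]
0.22 [[314.9, 185.4], [312.8, 196.4], [251.0, 156.2], [259.2, 154.1]]
(array([ 0.5537793 , -0.05874754,  0.20021648]), np.float64(0.001761861165149277))
```

```bash
python3 -c "
from workcell import *
print(close_job())"
```

```text
the job is handed in; nothing more can be done
None
```

The blue door is hanging on the cupboard's two brass pins and the job is handed in, at about 15 s on the robot's clock.

I gripped the smaller blue door, the one in the rack, by its top edge and lifted it about 83 mm. I carried it out along its hinge side and lowered it in steps, correcting by the wrist force, until the knuckles met firm resistance at the predicted height. Then I released it and moved the gripper well away.

**Last checks:**
- **Pins:** the final pictures show brass inside both knuckles.
- **Height:** in the scene view the leaf's top corner is within about 2 px of where a fully seated door (210 mm) should be. A rougher two-view estimate gave 200 mm. Neither reading suggests the door is sitting high.
- **Release:** the wrist force was near zero once the fingers opened.
- **Red door:** it is still standing in its rack.
- **Disagreement:** before lowering, the scene view put the knuckles 2–4 mm off my prediction, more than I expected from the calibration. I split the difference and let the force readings settle it.

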